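Hang the sponge caddy astride the drying bar

ROBOT

A 6-joint arm with a two-finger parallel gripper is mounted at the origin on the work surface. World frame = base frame: x ahead of the robot, y to its left, z up, the work surface at z = 0. Lengths are in mm, angles in degrees, forces in N, time in s.
With the tool pointing down it reaches from about 300 to 825 mm from the base axis. Payload 5.4 kg.
Tool frame: the origin (TCP) lies at the very end of the fingers, on their centre line; the grasp point (between the pads) lies 19 mm behind it (tcp_to_grasp is the distance from the TCP to the grasp point, in mm); z points along the fingers, y is the line along which they close (so a half turn about z gives the same grasp; the last joint's range is limited). The gripper opens to 92 mm and grips with 3 to 60 N. Pads are 20 mm wide; open, the fingers measure 128 mm over their backs; the gripper's body (75 mm by 189 mm) begins 69 mm behind the grasp point.
Start: joints at [-86.637, 9.076, 91.501, -0, 79.423, -12.038], TCP at [152.682, -554.341, 214.601] pointing down, gripper open.
Joint ranges: [-166.64, 166.64], [-54.1, 131.32], [10.49, 154.53], [-73.88, 253.88], [9.74, 151.15], [-171.62, 171.62]. Speed limits (degrees/s): [147.25, 147.25, 180, 180, 180, 180].

INTERFACE

Orientations are given as [roll, pitch, yaw] about the fixed x, y, z axes, in that order (R = Rz(yaw) Ry(pitch) Rx(roll)).
In Python, from workcell import state, get_image, camera_info, sign_off, look_for, regions_of, tcp_to_grasp gives the robot as it stands.
- The arm moves only by the tool drive_tool, never from a script. Its argument "plan" is a list of rows, each an object of numbers: "claw": the opening, from 0 (shut) to 1 (fully open); "tx", "ty", "tz": the shift along the tool's x, y, z as a fraction of full scale; "twist": the turn about the tool's z as a fraction of full scale. A call has 1 to 20 rows; each row is the pose to reach, as a shift and turn from the pose commanded when the call began, along the tool's axes at that moment, turning the shorter way round; what a row does not reach only later rows make up. Full scale, the value 1, is 500 mm for a shift and pi rad for a turn. A row lasts 1/8 s, in which the tool goes at most 62.5 mm and 10.7 degrees, less where a joint would pass 70% of its speed; a pose out of reach is approached as far as the arm can. A call with a number of a shift or a turn outside -1 to 1 is refused whole. A call with a gripper value outside its range is refused whole. The fingers move at their own pace and stop on an object; "squeeze" is the grip in N (left out, the last holds). Time passes only in rows, so rows that repeat a pose let the fingers close. It gives the time, the measured TCP pose, the force, the opening and the grip force at its end, in the units of the state.
- state(): the state, without advancing time (a new reading comes with each control period).
- get_image(name): name is "side" or "top"; returns (picture, depth): 480x640x3 uint8, red, green, blue; 480x640 float32, mm along the optical axis (not along the pixel's ray), 0 where there is no reading.
- camera_info(name): a dict with "fx", "fy", "cx", "cy" (pixels), "dist" ([k1, k2, p1, p2, k3] as OpenCV has them; the pictures are not rectified), "cam_to_world" (4x4, takes a point from camera to world coordinates). Camera axes: x right, y down, z forward; pixel columns grow to the right and rows downward; lengths in mm; the calibration is good to about 2 mm. A picture is of the moment at which its call begins. camera_info takes no time and is no camera call.
- sign_off(): hands the job in; it is judged then, once.
Trained networks look in the newest picture that a camera, given by its name, has taken for a name from the list of things; names that differ only in an ending like _2 or _b are one class to them, and where a whole thing is asked for, a point or a joint stands for the part that bears it (a point fixed in the world has none). Each returns a list of dicts, best first, with "conf" (0 to 1); they miss things now and then, are a little off and sometimes report something else, mostly with a low value. They report only what shows in the picture. A call takes as long as a camera call. They do not tell look-alikes from the thing itself.
- look_for(camera, name): "extent" ([centre column, centre row, width, height] in pixels, round what is visible of it).
- regions_of(camera, name): "region" (480x640 bool, what is visible of it) and "extent" ([centre column, centre row, width, height] in pixels, round what is visible of it).
The state is a dict: "clock": time; "joint_pos": joint angles; "qd": joint speeds; "tau": joint torques, N m; "ee_pos": TCP position; "eef_rot": TCP orientation; "force": force on the tool from outside, world axes, zero at the start; "wrist_torque": the same for the moment, N m; "opening": finger opening in mm; "grip_force": force on a finger pad.
Only numpy, scipy, OpenCV 4.12 (cv2) and the standard library are available. Lean on these libraries where they do the work, as an engineer would, in place of code of your own. Each camera call takes 0.05 s, during which the arm holds its last target. There are 200 camera calls.

TASK

Hang the empty blue sponge caddy on the drying stand so that it can drip: pick it up and lower it over the horizontal bar so that the bar runs under its arch with one pocket hanging on each side, and leave it hanging upright and still, clear of both posts. Lower it onto the bar rather than dropping it, and do not shift or knock over the bottle, the cans, the sieve or the door stop.

Things in the scene. Friction and masses are not known exactly. Their poses are not given: they have to be found in the camera images.
- caddy: Blue rigid plastic saddle caddy, 118 (x) x 80 (y) x 125 mm high, 0.11-0.23 kg, standing on the board. Origin: centre of underside; z up, x from pocket to pocket, y along the arch's tunnel; a half turn looks the same. Two open-topped slatted pockets, z = 0 to 58 mm, each 42 mm in x by 80 in y, one outside each leg of an upside-down U strap. The 30 mm wide tunnel is open down to the underside.
- caddy_grip (a point): Point on the caddy's mid-axis, 96 mm above its origin, midway between the two strap legs. The strap is 4 mm thick and 50 mm wide in y; its legs are 38 mm apart over their outer faces, upright from z = 58 to 106 mm of the caddy. Good grasp: from above, a finger outside each leg, closing along the caddy's x, fingertips no lower than z = 65 mm.
- caddy_crown (a point): Point on the caddy at the top of the tunnel: the middle of the arch's underside, 121.5 mm above the caddy's origin. The arch is half-round, inner radius 15 and outer radius 19 mm. This point rests on the top of the bar when the caddy hangs. Axes as the caddy's.
- stand: Drying stand, fixed, on the robot's left or right (the caddy on the other side): white drip tray 170 (x) x 350 (y) x 18 mm high, a 12 mm steel post near each end (y = -160 and +160 mm) and one round horizontal steel bar of 12 mm diameter between the post tops, its axis 165 mm up. Origin: centre of the tray's underside; z up, y along the bar.
- bar_top (a point): Point on the stand: top of the bar, midway between the posts, 171 mm above the board. y along the bar, z up.
- bottle: Empty amber glass beer bottle, 61 mm diameter, 178 mm high, standing near the far edge. Origin: centre of its underside. Bystander.
- sieve: Green plastic sieve with white mesh, bowl 156 mm wide and 55 mm high, with a handle reaching 176 mm from the bowl's centre along -x. Origin: under the bowl's centre. Bystander.
- doorstop: Steel door stop with a black rubber tip, standing upright near the far edge, 48 mm wide foot, 76 mm high. Origin: centre of its underside. Bystander.
- can: Empty red and silver drink can, 66 mm diameter, 130 mm high, standing near the far edge. Origin: centre of its underside. Bystander.
- crushed: Crushed aluminium can, a puck of 70 mm diameter, 30 mm high, lying by the can crusher on the right. Origin: centre of its underside. Bystander.
There are look-alikes about, which are no part of the job. Of the things shaped like the caddy, the blue one is meant.

How it is judged (in metres and radians):
At the end, for the whole second after the job is handed in: The caddy hangs astride the bar by its arch: the arch's crown rests on the bar (within 8 mm in height and 12 mm across it) with one pocket on each side, upright within 0.2 rad, at most 105 mm from the bar's middle (so clear of both posts), its weight on the stand and at rest (x of caddy_crown in the frame of bar_top between -0.012 and 0.012 m and y of caddy_crown in the frame of bar_top between -0.105 and 0.105 m and z of caddy_crown in the frame of bar_top between -0.006 and 0.008 m and angle between caddy's own z axis and vertical below 0.2 rad and contact force between caddy and stand above 0.3 N and linear speed of caddy below 0.03 m/s and angular speed of caddy below 0.3 rad/s); the robot touches nothing.
It fails at once if the caddy is dropped: it falls free, more than 10 mm off the board and with its crown more than 20 mm above the bar's top or not yet over the bar (contact force between caddy and anything else below 0.01 N and height (world z) of caddy above 0.01 m and (z of caddy_crown in the frame of bar_top above 0.02 m or x of caddy_crown in the frame of bar_top above 0.03 m or x of caddy_crown in the frame of bar_top below -0.03 m)).
It fails at once if a bystander (bottle, sieve, door stop, can or crushed can) is shifted by more than 30 mm or knocked over (distance of any of bottle, sieve, doorstop, can, crushed from where it was at the start of the episode above 0.03 m or angle between any of bottle, doorstop, can's own z axis and vertical above 0.5 rad).
It also fails if it takes over 48 s, if anything falls off the work surface, if the arm or the gripper's body presses on something with over 40 N, if the wrist force passes 120 N, or if a joint passes its speed limit or range.

## Working session

There is one attempt and no reset: what is moved stays moved. The work goes in short steps, Python scripts to look and compute and a tool call to move; the robot and the scene stay as the last step left them, time stands still between calls to the robot, and variables do not carry over. Pictures are saved under pics/ and viewed, at most 10 in all, crops included, and the job is handed in when it is done.

Besides the shell and the picture viewer there is one more tool, called after ">>>" as a command line: name --argument value ..., lists and objects as JSON in quotes. drive_tool: Moves the arm, as the interface text tells. Shift numbers are shares of 500 mm and turn numbers shares of pi rad, none past 1 either way. Its arguments: {"type":"object","properties":{"plan":{"type":"array"},"squeeze":{"type":"number"}},"required":["plan"]}

```bash
mkdir -p pics
cat > h.py <<'E'
import numpy as np,cv2
from workcell import *
def cloud(n,d):
    c=camera_info(n);K=np.array([[c['fx'],0,c['cx']],[0,c['fy'],c['cy']],[0,0,1.]])
    v,u=np.mgrid[0:480,0:640];p=np.stack([u,v],-1).reshape(-1,1,2).astype(float)
    q=cv2.undistortPoints(p,K,np.array(c['dist'],float)).reshape(480,640,2)
    X=np.concatenate([q*d[...,None],d[...,None]],-1);T=np.array(c['cam_to_world'])
    W=X@T[:3,:3].T+T[:3,3];W[d<=0]=np.nan
    return W
E
python3 - <<'E'
from h import *
ims=[]
for n in('side','top'):
    a,d=get_image(n);cv2.imwrite(f'pics/{n}0.png',a[...,::-1]);np.savez(f'{n}0.npz',a=a,d=d)
    for t in('caddy','stand'):print(n,t,[(np.round(r['extent']),round(r['conf'],2)) for r in look_for(n,t)])
s=state();print(s['ee_pos'],s['eef_rot'],s['opening'],s['clock'],tcp_to_grasp)
E
```

```text
side caddy [(array([412., 319.,  66.,  69.]), 0.65), (array([339., 367.,  70.,  79.]), 0.62)]
side stand [(array([337., 245.,  74., 119.]), 0.71)]
top caddy [(array([262., 320.,  57.,  61.]), 0.76), (array([197., 267.,  54.,  52.]), 0.55)]
top stand [(array([362., 250., 145.,  66.]), 0.7)]
[ 152.65903796 -554.15191916  214.28498893] [-1.79965881e+02 -6.48776202e-03  1.54015393e+01] 91.77533136629356 0.3 18.700000000000003
```

View pics/top0.png

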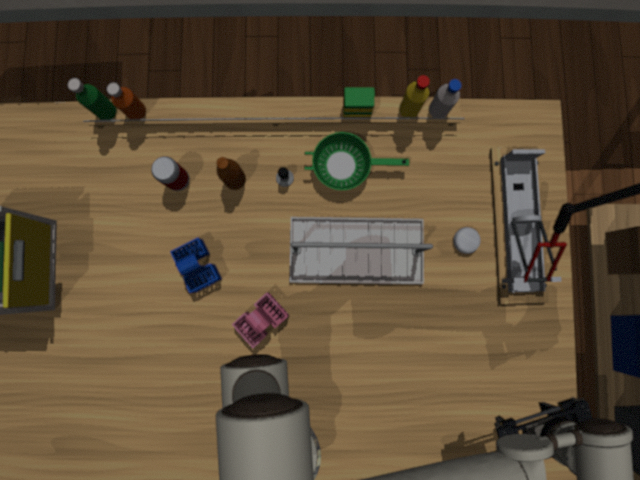

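View pics/side0.png

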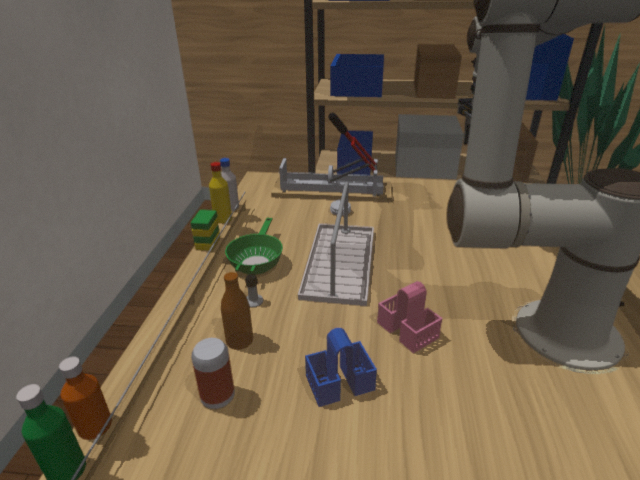

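The top picture shows two saddle caddies: blue at about (196,266) and pink at (262,320). In the side picture they are at (340,367) and (410,318). The blue one fits the description, and the pink one is the look-alike. The stand is at top (358,250), with its bar along row 245 from column 295 to 430. Next I'll measure the blue caddy and the bar, and confirm with a crop.

Run:
```python
from h import *
for n in('top','side'):
    f=np.load(n+'0.npz');a,d=f['a'],f['d'];W=cloud(n,d)
    hsv=cv2.cvtColor(a,cv2.COLOR_RGB2HSV)
    m=(hsv[...,0]>105)&(hsv[...,0]<128)&(hsv[...,1]>130)&np.isfinite(W[...,2])
    x0,y0,x1,y1=(160,225,235,305) if n=='top' else (290,315,390,415)
    b=np.zeros_like(m);b[y0:y1,x0:x1]=1;m&=b
    P=W[m];P=P[(P[:,2]>-5)&(P[:,2]<140)]
    print(n,len(P),'zmax',np.percentile(P[:,2],[1,50,99]))
    t=P[P[:,2]>85];print(' strap',t.mean(0),len(t))
    c=P[P[:,2]>116];print(' crown',c.mean(0),len(c))
    Q=P[P[:,2]>15][:,:2].astype(np.float32)
    r=cv2.minAreaRect(Q);print(' rect',r,cv2.minAreaRect(t[:,:2].astype(np.float32)))
    # bar
    e=(270,220,450,290) if n=='top' else (300,170,390,310)
    B=W[e[1]:e[3],e[0]:e[2]].reshape(-1,3);B=B[np.isfinite(B[:,2])]
    B=B[(B[:,2]>155)&(B[:,2]<185)]
    print(' bar',len(B),B.mean(0),B.min(0),B.max(0),np.polyfit(B[:,1],B[:,0],1),np.percentile(B[:,2],[50,95]))
    T=W[e[1]:e[3],e[0]:e[2]].reshape(-1,3);T=T[(T[:,2]>10)&(T[:,2]<28)];print(' tray',cv2.minAreaRect(T[:,:2].astype(np.float32)))
    cv2.imwrite(f'pics/crop_{n}.png',cv2.resize(a[y0:y1,x0:x1,::-1],None,fx=5,fy=5,interpolation=2))
A=cv2.imread('pics/crop_top.png');B=cv2.imread('pics/crop_side.png');h=400
cv2.imwrite('pics/crop.png',np.hstack([cv2.resize(A,(375,h)),cv2.resize(B,(400,h))]))
```

```text
top 1382 zmax [ -1.10637574  40.97858831 127.31634808]
 strap [491.58523774 197.67948757 118.63957239] 351
 crown [493.45422764 199.02978526 122.28499137] 273
 rect ((492.603515625, 198.9309539794922), (116.93917083740234, 79.25282287597656), 26.206987380981445) ((493.4146728515625, 199.17086791992188), (38.771217346191406, 50.984439849853516), 26.514970779418945)
 bar 724 [ 528.61927957 -216.04400531  169.46744011] [ 519.58767388 -382.18182467  159.01438638] [538.37104226 -50.1619185  176.91074641] [1.89355747e-02 5.32710197e+02] [169.47096318 173.47639599]
 tray ((526.4794921875, -217.06922912597656), (351.33721923828125, 166.32455444335938), 89.623291015625)
side 611 zmax [  1.94522465 115.57307338 125.76016694]
 strap [495.45471842 203.85006374 121.47735268] 327
 crown [494.51330159 203.25304665 122.14414065] 300
 rect ((492.1275634765625, 201.2296142578125), (117.67076873779297, 80.0000991821289), 26.587997436523438) ((494.6085205078125, 202.14175415039062), (33.66940689086914, 49.919219970703125), 32.92185592651367)
 bar 320 [ 529.69996984 -184.89301167  167.79545039] [ 520.60444589 -381.84522603  155.04328361] [538.92638978 -46.13510822 172.20382598] [2.16581525e-02 5.33704411e+02] [168.48881411 170.94577414]
 tray ((536.0469360351562, -353.9664611816406), (324.0816955566406, 711.5552368164062), 3.276806592941284)
```

View pics/crop.png

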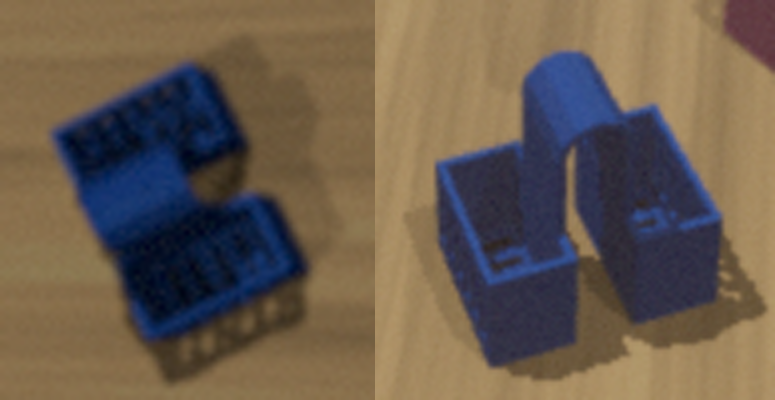

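The crop confirms it: two blue pockets joined by a half-round strap, with no other blue saddle nearby.

- **Caddy:** centre (493,200), yaw 26.4°. The measured 117x80 footprint and 126 mm height match the given sizes.
- **Bar:** midpoint (528.6,-216), height about 170, stand yaw about -1.1°.

I'll travel in two halves at height.

>>> drive_tool --plan '[{"tx": 0.528,"ty": -0.637,"tz": -0.04,"twist": -0.28,"claw": 1},{"tx": 0.528,"ty": -0.637,"tz": -0.04,"twist": -0.28,"claw": 1},{"tx": 0.528,"ty": -0.637,"tz": -0.04,"twist": -0.28,"claw": 1},{"tx": 0.528,"ty": -0.637,"tz": -0.04,"twist": -0.28,"claw": 1},{"tx": 0.528,"ty": -0.637,"tz": -0.04,"twist": -0.28,"claw": 1},{"tx": 0.528,"ty": -0.637,"tz": -0.04,"twist": -0.28,"claw": 1},{"tx": 0.528,"ty": -0.637,"tz": -0.04,"twist": -0.28,"claw": 1},{"tx": 0.528,"ty": -0.637,"tz": -0.04,"twist": -0.28,"claw": 1},{"tx": 0.528,"ty": -0.637,"tz": -0.04,"twist": -0.28,"claw": 1},{"tx": 0.528,"ty": -0.637,"tz": -0.04,"twist": -0.28,"claw": 1}]'

```text
clock: 1.55
ee_pos: [322.2, -178.2, 234.5]
eef_rot: [-180.0, 0.0, 65.7]
force: [-0.1, -0.7, -0.1]
opening: 91.7
grip_force: 0.0
```

```bash
cat >> h.py <<'E'
def go(x,y,z,yaw):
    s=state();p=np.array(s['ee_pos']);w=s['eef_rot'][2];c,n=np.cos(np.radians(w)),np.sin(np.radians(w))
    d=np.array([x,y,z])-p
    print('at',p.round(1),np.round(s['eef_rot'],2),'t',s['clock'],'op',s['opening'],'F',np.round(s['force'],1))
    print('tx %.4f ty %.4f tz %.4f twist %.4f'%((d[0]*c+d[1]*n)/500,(d[0]*n-d[1]*c)/500,-d[2]/500,-((yaw-w+180)%360-180)/180))
E
python3 -c "
from h import *
go(493,200.5,180,116.4)"
```

```text
at [ 322.2 -178.2  234.5] [-1.7998e+02  1.0000e-02  6.5690e+01] t 1.55 op 91.6550450389718 F [-0.1 -0.7 -0.1]
tx 0.8308 ty -0.0005 tz 0.1090 twist -0.2817
```

>>> drive_tool --plan '[{"tx": 0.831,"ty": 0,"tz": 0.09,"twist": -0.282,"claw": 1},{"tx": 0.831,"ty": 0,"tz": 0.09,"twist": -0.282,"claw": 1},{"tx": 0.831,"ty": 0,"tz": 0.09,"twist": -0.282,"claw": 1},{"tx": 0.831,"ty": 0,"tz": 0.09,"twist": -0.282,"claw": 1},{"tx": 0.831,"ty": 0,"tz": 0.09,"twist": -0.282,"claw": 1},{"tx": 0.831,"ty": 0,"tz": 0.09,"twist": -0.282,"claw": 1},{"tx": 0.831,"ty": 0,"tz": 0.09,"twist": -0.282,"claw": 1},{"tx": 0.831,"ty": 0,"tz": 0.09,"twist": -0.282,"claw": 1},{"tx": 0.831,"ty": 0,"tz": 0.09,"twist": -0.282,"claw": 1},{"tx": 0.831,"ty": 0,"tz": 0.09,"twist": -0.282,"claw": 1}]'

```text
clock: 2.8
ee_pos: [493.0, 200.3, 189.8]
eef_rot: [180.0, 0.0, 116.4]
force: [-0.0, -0.6, 0.4]
opening: 92.0
grip_force: 0.0
```

```bash
python3 -c "
from h import *
go(493,200.5,78,116.4)
a,d=get_image('side');cv2.imwrite('pics/hover.png',cv2.resize(a[220:430,260:440,::-1],None,fx=2.7,fy=2.7))"
```

```text
at [493.  200.3 189.8] [1.7999e+02 2.0000e-02 1.1644e+02] t 2.8 op 91.99264603862616 F [-0.  -0.6  0.4]
tx 0.0003 ty 0.0001 tz 0.2237 twist 0.0002
```

View pics/hover.png

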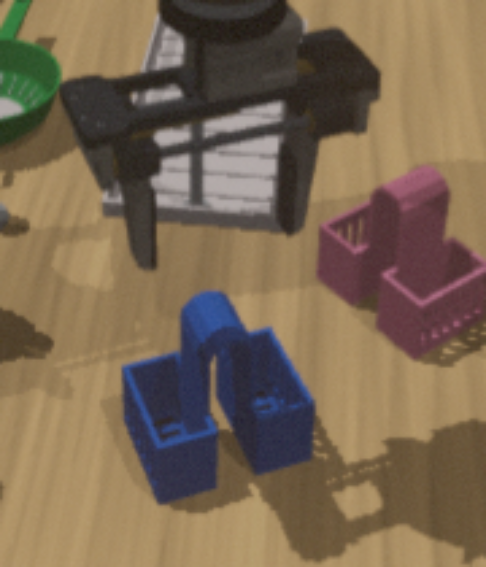

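The crop shows the open fingers (tips at about (145,265) and (290,230)) above the blue strap (about (210,320)), with closing aligned to the caddy's x. I'll lower and close.

>>> drive_tool --plan '[{"tz": 0.1,"claw": 1},{"tz": 0.17,"claw": 1},{"tz": 0.21,"claw": 1},{"tz": 0.223,"claw": 1},{"tz": 0.223,"claw": 1},{"tz": 0.223,"claw": 0.6},{"tz": 0.223,"claw": 0.45},{"tz": 0.223,"claw": 0.2},{"tz": 0.223,"claw": 0.2},{"tz": 0.223,"claw": 0.2},{"tz": 0.223,"claw": 0.2},{"tz": 0.223,"claw": 0.2},{"tz": 0.223,"claw": 0.2},{"tz": 0.223,"claw": 0.2}]' --squeeze 20

```text
validation failed for argument at $.pl...
```

>>> drive_tool --plan '[{"tx": 0,"ty": 0,"tz": 0.1,"twist": 0,"claw": 1},{"tx": 0,"ty": 0,"tz": 0.17,"twist": 0,"claw": 1},{"tx": 0,"ty": 0,"tz": 0.21,"twist": 0,"claw": 1},{"tx": 0,"ty": 0,"tz": 0.223,"twist": 0,"claw": 1},{"tx": 0,"ty": 0,"tz": 0.223,"twist": 0,"claw": 1},{"tx": 0,"ty": 0,"tz": 0.223,"twist": 0,"claw": 0.6},{"tx": 0,"ty": 0,"tz": 0.223,"twist": 0,"claw": 0.45},{"tx": 0,"ty": 0,"tz": 0.223,"twist": 0,"claw": 0.2},{"tx": 0,"ty": 0,"tz": 0.223,"twist": 0,"claw": 0.2},{"tx": 0,"ty": 0,"tz": 0.223,"twist": 0,"claw": 0.2},{"tx": 0,"ty": 0,"tz": 0.223,"twist": 0,"claw": 0.2},{"tx": 0,"ty": 0,"tz": 0.223,"twist": 0,"claw": 0.2}]' --squeeze 20

```text
clock: 4.35
ee_pos: [492.7, 201.8, 77.9]
eef_rot: [-180.0, -0.0, 116.6]
force: [-1.0, -0.8, -0.8]
opening: 38.2
grip_force: 20.0
```

The opening of 38.2 mm matches the strap, and the grip is 20 N. I'll lift straight up.

>>> drive_tool --plan '[{"tx": 0,"ty": 0,"tz": -0.03,"twist": 0,"claw": 0.2},{"tx": 0,"ty": 0,"tz": -0.09,"twist": 0,"claw": 0.2},{"tx": 0,"ty": 0,"tz": -0.17,"twist": 0,"claw": 0.2},{"tx": 0,"ty": 0,"tz": -0.25,"twist": 0,"claw": 0.2},{"tx": 0,"ty": 0,"tz": -0.33,"twist": 0,"claw": 0.2},{"tx": 0,"ty": 0,"tz": -0.39,"twist": 0,"claw": 0.2},{"tx": 0,"ty": 0,"tz": -0.42,"twist": 0,"claw": 0.2},{"tx": 0,"ty": 0,"tz": -0.42,"twist": 0,"claw": 0.2},{"tx": 0,"ty": 0,"tz": -0.42,"twist": 0,"claw": 0.2}]'

```text
clock: 5.48
ee_pos: [492.2, 201.7, 286.5]
eef_rot: [-179.9, -0.0, 116.6]
force: [-0.4, -0.3, -2.0]
opening: 38.0
grip_force: 20.0
```

```bash
python3 -c "
from h import *
go(528.8,-216,288,88.9);go(528.8,-216,288,116.6)"
```

```text
at [492.2 201.7 286.5] [-1.7985e+02 -5.0000e-02  1.1656e+02] t 5.475 op 38.03118487334038 F [-0.4 -0.3 -2. ]
tx -0.7800 ty -0.3081 tz -0.0029 twist 0.1537
at [492.2 201.7 286.5] [-1.7985e+02 -5.0000e-02  1.1656e+02] t 5.475 op 38.03118487334038 F [-0.4 -0.3 -2. ]
tx -0.7800 ty -0.3081 tz -0.0029 twist -0.0002
```

>>> drive_tool --plan '[{"tx": -0.03,"ty": -0.012,"tz": 0,"twist": 0.006,"claw": 0.2},{"tx": -0.09,"ty": -0.036,"tz": 0,"twist": 0.018,"claw": 0.2},{"tx": -0.17,"ty": -0.067,"tz": 0,"twist": 0.034,"claw": 0.2},{"tx": -0.26,"ty": -0.103,"tz": 0,"twist": 0.051,"claw": 0.2},{"tx": -0.35,"ty": -0.138,"tz": 0,"twist": 0.069,"claw": 0.2},{"tx": -0.44,"ty": -0.174,"tz": 0,"twist": 0.087,"claw": 0.2},{"tx": -0.53,"ty": -0.209,"tz": 0,"twist": 0.104,"claw": 0.2},{"tx": -0.61,"ty": -0.241,"tz": 0,"twist": 0.12,"claw": 0.2},{"tx": -0.68,"ty": -0.269,"tz": 0,"twist": 0.134,"claw": 0.2},{"tx": -0.73,"ty": -0.288,"tz": 0,"twist": 0.144,"claw": 0.2},{"tx": -0.765,"ty": -0.302,"tz": 0,"twist": 0.151,"claw": 0.2},{"tx": -0.78,"ty": -0.308,"tz": 0,"twist": 0.154,"claw": 0.2},{"tx": -0.78,"ty": -0.308,"tz": 0,"twist": 0.154,"claw": 0.2},{"tx": -0.78,"ty": -0.308,"tz": 0,"twist": 0.154,"claw": 0.2}]'

```text
clock: 7.22
ee_pos: [529.6, -215.0, 288.1]
eef_rot: [-180.0, -0.0, 88.9]
force: [0.7, -0.4, -1.3]
opening: 37.8
grip_force: 20.0
```

Run:
```python
from h import *
go(528.8,-216,128,88.9)
for n in('side','top'):
    a,d=get_image(n);W=cloud(n,d);hsv=cv2.cvtColor(a,cv2.COLOR_RGB2HSV)
    m=(hsv[...,0]>105)&(hsv[...,0]<128)&(hsv[...,1]>130)&(abs(W[...,0]-528)<130)&(abs(W[...,1]+216)<130)&(W[...,2]>180)
    P=W[m]
    if len(P)<30: print(n,len(P));continue
    print(n,len(P),P.min(0),P.max(0),cv2.minAreaRect(P[:,:2].astype(np.float32)))
    if n=='side':cv2.imwrite('pics/over.png',cv2.resize(a[90:310,240:440,::-1],None,fx=2.7,fy=2.7))
```

```text
at [ 529.6 -215.   288.1] [-1.80e+02 -2.00e-02  8.89e+01] t 7.225 op 37.822101307635286 F [ 0.7 -0.4 -1.3]
tx -0.0019 ty -0.0016 tz 0.3203 twist 0.0000
side 207 [ 470.82121233 -257.56610683  234.19939128] [ 589.33705252 -173.38214117  335.68047414] ((529.8972778320312, -216.62815856933594), (84.32717895507812, 117.2503662109375), 88.6771469116211)
top 421 [ 441.00511182 -251.2426016   208.70663362] [ 559.89851993 -157.46412435  616.19739967] ((495.864501953125, -197.29046630859375), (112.01142120361328, 75.15095520019531), 37.958858489990234)
```

View pics/over.png

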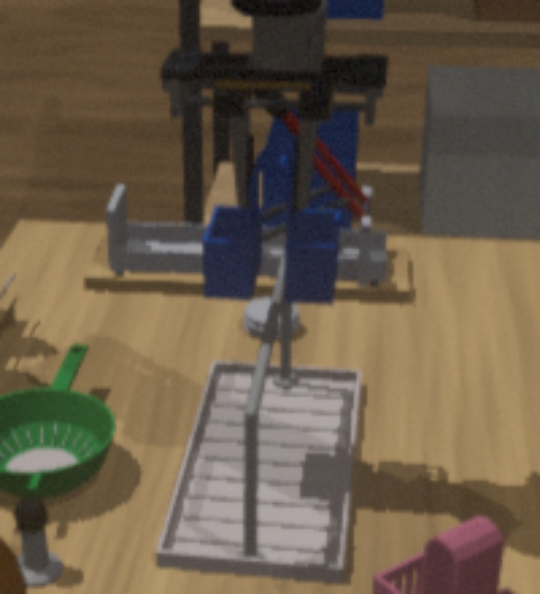

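The caddy is upright above the bar, with pockets at about (232,250) and (315,255) and the bar heading into the tunnel. The side camera puts the caddy at x 529.9 against the bar at about 529, inside the 9 mm clearance. I'll lower it.

>>> drive_tool --plan '[{"tx": -0.002,"ty": -0.001,"tz": 0.03,"twist": 0,"claw": 0.2},{"tx": -0.002,"ty": -0.001,"tz": 0.08,"twist": 0,"claw": 0.2},{"tx": -0.002,"ty": -0.001,"tz": 0.13,"twist": 0,"claw": 0.2},{"tx": -0.002,"ty": -0.001,"tz": 0.18,"twist": 0,"claw": 0.2},{"tx": -0.002,"ty": -0.001,"tz": 0.23,"twist": 0,"claw": 0.2},{"tx": -0.002,"ty": -0.001,"tz": 0.27,"twist": 0,"claw": 0.2},{"tx": -0.002,"ty": -0.001,"tz": 0.295,"twist": 0,"claw": 0.2},{"tx": -0.002,"ty": -0.001,"tz": 0.308,"twist": 0,"claw": 0.2},{"tx": -0.002,"ty": -0.001,"tz": 0.314,"twist": 0,"claw": 0.2},{"tx": -0.002,"ty": -0.001,"tz": 0.314,"twist": 0,"claw": 0.2},{"tx": -0.002,"ty": -0.001,"tz": 0.314,"twist": 0,"claw": 0.2}]'

```text
clock: 8.7
ee_pos: [529.5, -217.1, 131.8]
eef_rot: [179.9, 0.0, 88.8]
force: [-0.2, -0.6, -1.3]
opening: 38.3
grip_force: 20.0
```

Force is unchanged at -1.3, so there's no contact yet and about 4 mm to go. I'll creep down.

>>> drive_tool --plan '[{"tx": 0,"ty": 0,"tz": 0.003,"twist": 0,"claw": 0.2},{"tx": 0,"ty": 0,"tz": 0.005,"twist": 0,"claw": 0.2},{"tx": 0,"ty": 0,"tz": 0.007,"twist": 0,"claw": 0.2},{"tx": 0,"ty": 0,"tz": 0.008,"twist": 0,"claw": 0.2},{"tx": 0,"ty": 0,"tz": 0.008,"twist": 0,"claw": 0.2}]'

```text
clock: 9.32
ee_pos: [529.1, -216.9, 127.2]
eef_rot: [180.0, 0.0, 88.8]
force: [0.1, -0.1, -0.3]
opening: 38.0
grip_force: 20.0
```

>>> drive_tool --plan '[{"tx": 0,"ty": 0,"tz": 0.002,"twist": 0,"claw": 0.2},{"tx": 0,"ty": 0,"tz": 0.002,"twist": 0,"claw": 0.2},{"tx": 0,"ty": 0,"tz": 0.002,"twist": 0,"claw": 0.2}]'

```text
clock: 9.7
ee_pos: [529.2, -217.0, 127.1]
eef_rot: [180.0, 0.0, 88.8]
force: [-2.8, 1.4, 5.4]
opening: 37.9
grip_force: 20.0
```

The upward force is 5.4 N, so the crown is seated on the bar. I'll release gently, then raise.

>>> drive_tool --plan '[{"tx": 0,"ty": 0,"tz": 0,"twist": 0,"claw": 0.44},{"tx": 0,"ty": 0,"tz": 0,"twist": 0,"claw": 0.5},{"tx": 0,"ty": 0,"tz": 0,"twist": 0,"claw": 0.65},{"tx": 0,"ty": 0,"tz": 0,"twist": 0,"claw": 0.8},{"tx": 0,"ty": 0,"tz": 0,"twist": 0,"claw": 0.8},{"tx": 0,"ty": 0,"tz": 0,"twist": 0,"claw": 0.8},{"tx": 0,"ty": 0,"tz": -0.03,"twist": 0,"claw": 0.8},{"tx": 0,"ty": 0,"tz": -0.1,"twist": 0,"claw": 0.8},{"tx": 0,"ty": 0,"tz": -0.2,"twist": 0,"claw": 0.8},{"tx": 0,"ty": 0,"tz": -0.3,"twist": 0,"claw": 0.8},{"tx": 0,"ty": 0,"tz": -0.3,"twist": 0,"claw": 0.8},{"tx": 0,"ty": 0,"tz": -0.3,"twist": 0,"claw": 0.8}]'

```text
clock: 11.2
ee_pos: [528.9, -216.8, 276.1]
eef_rot: [-180.0, 0.0, 88.8]
force: [0.5, 0.3, -0.1]
opening: 73.7
grip_force: 0.0
```

Run:
```python
from h import *
go(529,-217,280,88.8)
a,d=get_image('side');W=cloud('side',d);hsv=cv2.cvtColor(a,cv2.COLOR_RGB2HSV)
m=(hsv[...,0]>105)&(hsv[...,0]<128)&(hsv[...,1]>130)&(abs(W[...,0]-528)<130)&(abs(W[...,1]+216)<130)&(W[...,2]>30)
P=W[m];print(P.min(0),P.max(0),cv2.minAreaRect(P[:,:2].astype(np.float32)))
c=P[P[:,2]>150];print('crown',c.mean(0),np.percentile(c[:,2],95))
cv2.imwrite('pics/end.png',cv2.resize(a[90:310,240:440,::-1],None,fx=2.7,fy=2.7))
```

```text
at [ 528.9 -216.8  276.1] [-180.      0.     88.84] t 11.2 op 73.69600147762218 F [ 0.5  0.3 -0.1]
tx -0.0005 ty 0.0002 tz -0.0077 twist 0.0002
[ 471.65279875 -253.68116401   63.24495835] [ 587.9862546  -176.19062088  368.95199849] ((529.7230224609375, -213.94174194335938), (77.51759338378906, 115.58958435058594), 88.79291534423828)
crown [ 534.61739121 -218.41131254  175.8186656 ] 175.2890854286893
```

View pics/end.png

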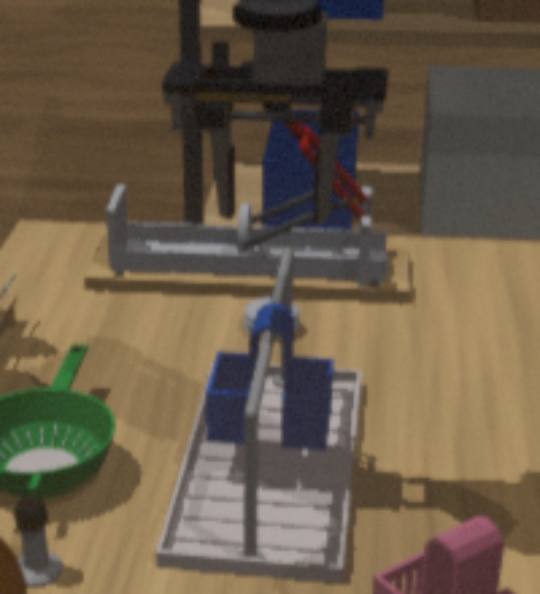

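The caddy hangs astride the bar: crown at about (275,320), pockets at (230,400) and (308,405). It is level and clear of both posts, its top is at about 175 mm (bar top 171 + 4 mm strap), and the gripper is well above. I'll let it settle for a moment, then hand in.

>>> drive_tool --plan '[{"tx": 0,"ty": 0,"tz": 0,"twist": 0,"claw": 0.8},{"tx": 0,"ty": 0,"tz": 0,"twist": 0,"claw": 0.8},{"tx": 0,"ty": 0,"tz": 0,"twist": 0,"claw": 0.8},{"tx": 0,"ty": 0,"tz": 0,"twist": 0,"claw": 0.8},{"tx": 0,"ty": 0,"tz": 0,"twist": 0,"claw": 0.8},{"tx": 0,"ty": 0,"tz": 0,"twist": 0,"claw": 0.8},{"tx": 0,"ty": 0,"tz": 0,"twist": 0,"claw": 0.8},{"tx": 0,"ty": 0,"tz": 0,"twist": 0,"claw": 0.8}]'

```text
clock: 12.25
ee_pos: [529.1, -216.9, 276.1]
eef_rot: [180.0, 0.0, 88.8]
force: [0.5, -0.3, -0.2]
opening: 73.3
grip_force: 0.0
```

```bash
python3 -c "
from workcell import *
print(sign_off())"
```

```text
the job is handed in; nothing more can be done
None
```

The blue caddy hangs upright near the middle of the bar, clear of both posts and with the gripper well above it; I handed the job in at about 12 s of robot time, and sign-off returned no verdict.

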